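Load the drying box and set its vent half open

TASK

Lay the washed brush flat in the drying box, beside the sharpening stone that already lies there, and shut the lid fully. Pull the box's vent rod out to its middle click, half-way between fully in and fully out. The hammer, the jar and the reel near by should stay where they are.

Things in the scene. Friction and masses are not known exactly. Their poses are not given: they have to be found in the camera images.
- dry_box: Low aluminium drying box fixed to the bench, grey blower housing on its right side. Origin: centre of the chamber's underside, on the bench; x from its front to its rear (hinge side), y to its left, z up. Chamber outside 146 (x) x 176 (y) x 40 mm high, walls and floor 5 mm: inside 136 x 166 mm, 35 mm deep. The front half of the chamber is free.
- housing_front (a point): Centre of the front face, 36 mm above the bench, where the vent rod comes out of the grey housing (box frame: x -62, y -114, z 36 mm); axes as the box. The housing is a closed block 124 (x) x 52 (y) x 58 mm high, 18 mm higher than the rim of the chamber.
- lid_hinge (a point): Middle of the lid's hinge line, on the top of the rear rim (box frame: x 73, y 0, z 40 mm). The hinge line runs along the box's y. Its frame turns with the lid.
- lid_front (a point): Middle of the front edge of the lid's outer face (its top face when shut), 146 mm from the hinge line. The lid is a flat plate 146 x 176 x 6 mm of 0.2 kg with a finger lip 9 mm long and 60 mm wide beyond the front edge, in the middle.
- lid (a joint): Lid angle in rad: 0 shut on the rim, grows as it opens, stop at 1.9. It starts open, leaning a little to the rear. The hinge is stiff: the lid stays where it is left and must be pushed all the way down (about 2 N at the front edge).
- knob (a point): Centre of the black round knob of the vent rod: 26 mm long, 22 to 24 mm across where gripped, with a rim 28 mm across and 5 mm thick at its outer end. The rod (8 mm) comes level out of the housing's front face, along the box's x, 36 mm above the bench. Fully in, the knob's centre is 32 mm in front of that face; a bushing stands 6 mm out of the face.
- vent_rod (a joint): How far the rod is pulled out to the box's front (-x of the box), in m: 0 fully in (where it starts), 0.025 middle click, 0.050 fully out. Spring clicks hold it at these three and draw it in from about 10 mm either side; leaving a click takes 5 to 8 N. At the middle click a black ring on the rod is just clear of the bushing.
- brush_mid (a point): Centre, half-way up (13 mm above its underside), of the wooden hand brush, 130 mm long (along this frame's y), 24 mm wide, 26 mm high, bristles down: the wooden back is the upper 14 mm, the bristle block under it 20 mm wide. 0.05 kg. It lies loose on the bench to the right.
- oilstone_mid (a point): Centre, half-way up, of the sharpening stone on its wooden base, 112 mm (along y) x 40 x 14 mm, loose in the rear half of the chamber, along the box's y. It may be nudged but stays lying in the box. A brush laid on top of it stands higher than the rim and keeps the lid open.
- lead_hammer: Small hammer with a wooden handle lying on the bench left of the box, 104x130x23 mm; origin at its underside. Leave alone.
- patina_jar: Black jar with a screw lid standing at the right, 60 mm across, 61 mm high; origin at its underside. Leave alone.
- solder_reel: Reel of solder standing behind the box, 60 mm across, 30 mm high; origin at its underside. Leave alone.
There are look-alikes about, which are no part of the job. There is more than one size of the part that bears oilstone_mid; the job needs the smaller.

How it is judged (in metres and radians):
At the end, for the whole second after the job is handed in: The brush lies in the box's chamber on its floor (its centre less than 26 mm above the bench), the stone still lies in the chamber, the lid is shut to within 0.03 rad, and the vent rod rests at its middle click, 25 mm out, within 4 mm (x of brush_mid in the frame of dry_box between -0.062 and 0.03 m and y of brush_mid in the frame of dry_box between -0.03 and 0.03 m and z of brush_mid in the frame of dry_box between 0 and 0.026 m and x of oilstone_mid in the frame of dry_box between -0.06 and 0.06 m and z of oilstone_mid in the frame of dry_box between 0 and 0.026 m and value of joint lid below 0.03 rad and value of joint vent_rod between 0.021 and 0.029 m and velocity of joint vent_rod between -0.01 and 0.01 m/s); the robot touches nothing.
It fails at once if the hammer is moved by more than 30 mm (distance of lead_hammer from where it was at the start of the episode above 0.03 m).
It fails at once if the jar is moved by more than 30 mm (distance of patina_jar from where it was at the start of the episode above 0.03 m).
It fails at once if the reel of solder is moved by more than 30 mm (distance of solder_reel from where it was at the start of the episode above 0.03 m).
It also fails if it takes over 61 s, if anything falls off the work surface, if the arm or the gripper's body presses on something with over 40 N, if the wrist force passes 120 N, or if a joint passes its speed limit or range.

ROBOT

A 6-joint arm with a two-finger parallel gripper is mounted at the origin on a cart in front of the work surface, level with it; the furniture and walls round the work are solid. World frame = base frame: x ahead of the robot, y to its left, z up, the work surface at z = 0. Lengths are in mm, angles in degrees, forces in N, time in s.
With the tool pointing down it reaches from about 350 to 725 mm from the base axis. Payload 6 kg.
Tool frame: the origin (TCP) lies at the very end of the fingers, on their centre line; the grasp point (between the pads) lies 19 mm behind it (grasp_offset is the distance from the TCP to the grasp point, in mm); z points along the fingers, y is the direction in which the jaws open and shut (so a half turn about z gives the same grasp; the last joint's range is limited). The gripper opens to 85 mm and grips with 20 to 120 N. Pads are 22 mm wide; open, the fingers measure 114 mm over their backs; the gripper's body (76 mm by 85 mm) begins 54 mm behind the grasp point. The pads swing forward as they close: fully open they stand 13 mm farther back than shut.
Start: joints at [85.926, 2.303, 4.859, 0, -92.561, -19.12], TCP at [236.273, 551.497, 231.261] pointing down, gripper open.
Joint ranges: [-146.85, 146.85], [-73.84, 115.35], [-62.03, 85.46], [-188.31, 113.3], [-161.28, -10.13], [-171.36, 171.36]. Speed limits (degrees/s): [147.25, 147.25, 172.46, 180, 180, 180].

INTERFACE

Orientations are given as [roll, pitch, yaw] about the fixed x, y, z axes, in that order (R = Rz(yaw) Ry(pitch) Rx(roll)).
In Python, from workcell import * gives the robot as it stands.
- The arm moves only by the tool servo_tool, never from a script. Its argument "commands" is a list of rows, each a list of 7 numbers: the shift along the tool's x, y, z in cm, then the turn, a rotation vector about the tool's x, y, z in degrees, then the opening, from 0 (shut) to 1 (fully open). A call has 1 to 20 rows; each row shifts and turns the commanded pose from where the row before left it, along the tool's axes as they then stand; what a row does not reach is not made up. A row lasts 1/12 s, in which the tool goes at most 41.7 mm and 7.16 degrees, less where a joint would pass 70% of its speed; a pose out of reach is approached as far as the arm can. A call is refused whole if a number of a shift passes 4.17 or a number of a turn 7.16, either way. A call with a gripper value outside its range is refused whole. The fingers move at their own pace and stop on an object; the grip force is fixed at half the most. Time passes only in rows, so rows that do not move let the fingers close. It gives the time, the measured TCP pose, the force and the opening at its end, in the units of the state.
- sense(): the state, without advancing time (a new reading comes with each control period).
- capture(name): name is "scene" or "side" or "wrist"; returns (picture, depth): 400x640x3 uint8, blue, green, red; 400x640 float32, mm along the optical axis (not along the pixel's ray), 0 where there is no reading.
- camera_model(name): a dict with "fx", "fy", "cx", "cy" (pixels), "eye" and "attitude" of the camera in the world. Camera axes: x right, y up, looking along -z (the intrinsics and any distortion apply to the point x, -y, -z); pixel columns grow to the right and rows downward; lengths in mm; the calibration is good to about 2 mm. A picture is of the moment at which its call begins: read the wrist's pose just before it. camera_model takes no time and is no camera call; for the wrist camera it gives the pose at the moment of the call.
- job_done(): hands the job in, once; it reports no verdict.
The state is a dict: "time_s": time; "joint_pos": joint angles; "joint_velocities": joint speeds; "tau": joint torques, N m; "tcp_pos": TCP position; "eef_rot": TCP orientation; "contact_force": force on the tool from outside, world axes, zero at the start; "torque": the same for the moment, N m; "finger_gap": finger opening in mm.
Only numpy, scipy, OpenCV 4.12 (cv2) and the standard library are available. Lean on these libraries where they do the work, as an engineer would, in place of code of your own. Each camera call takes 0.05 s, during which the arm holds its last target. There are 200 camera calls.

## Working session

There is one attempt and no reset: what is moved stays moved. The work goes in short steps, Python scripts to look and compute and a tool call to move; the robot and the scene stay as the last step left them, time stands still between calls to the robot, and variables do not carry over. Pictures are saved under pics/ and viewed, about 8 in all and at most 12, crops included, and the job is handed in when it is done.

Besides the shell and the picture viewer there is one more tool, called after "Request:" as name(argument=value, ...), one argument or row to a line, values as JSON. servo_tool: Moves the arm, as the interface text tells. Its arguments: {"type":"object","properties":{"commands":{"type":"array"}},"required":["commands"]}

```bash
mkdir -p pics
cat > h.py <<'E'
from workcell import *
import numpy as np, cv2
from scipy.spatial.transform import Rotation as R
def rot(a):
    a=np.array(a,float)
    return a if a.shape==(3,3) else R.from_euler('xyz',a,degrees=True).as_matrix()
def cloud(d,m):
    v,u=np.mgrid[:d.shape[0],:d.shape[1]]
    P=np.stack([(u-m['cx'])/m['fx']*d,-(v-m['cy'])/m['fy']*d,-d],-1)
    return P@rot(m['attitude']).T+np.array(m['eye'])
def shot(n,f):
    m=camera_model(n); p,d=capture(n); cv2.imwrite(f'pics/{f}.png',p)
    np.savez(f'{f}.npz',p=p,d=d,W=cloud(d,m)); return p,d,m
E
python3 - <<'E'
from h import *
print(sense()); 
for n in ('scene','side'):
    p,d,m=shot(n,n+'0'); print(m)
E
```

```text
{'time_s': 0.0, 'joint_pos': array([ 8.59264281e+01,  2.33879109e+00,  4.80139597e+00, -2.79371527e-02,
       -9.25630779e+01, -1.91190158e+01]), 'joint_velocities': array([-0.10758513, -0.01077657,  0.07385453, -0.05216334,  0.08396071,
       -0.02165006]), 'tau': array([ 3.78700524e-04, -3.68204427e+01,  3.47418594e+01,  6.93244636e+00,
       -5.34505059e-03,  6.11303307e-06]), 'tcp_pos': array([236.08523965, 551.22768809, 230.26391848]), 'eef_rot': array([ 1.79895927e+02, -6.53619628e-03, -2.31913568e+01]), 'contact_force': array([-0.64787558, -0.21119391, -0.36073897]), 'torque': array([0.0688817 , 0.00622904, 0.01990825]), 'finger_gap': 85.43917959683492}
{'fx': 520.1571913965253, 'fy': 520.1571913965253, 'cx': 314.65927598357405, 'cy': 204.23647373771067, 'eye': array([-130.11642521, -772.92063921, 1035.39355635]), 'attitude': array([ 44.72582539,   0.6436607 , -48.43582548])}
{'fx': 486.1726200076305, 'fy': 486.1726200076305, 'cx': 314.38949339888916, 'cy': 199.28423986388418, 'eye': array([620.00623867, 990.6848367 , 619.60770816]), 'attitude': array([ 6.32532173e+01, -1.12474849e-01,  1.77744342e+02])}
```

View pics/scene0.png

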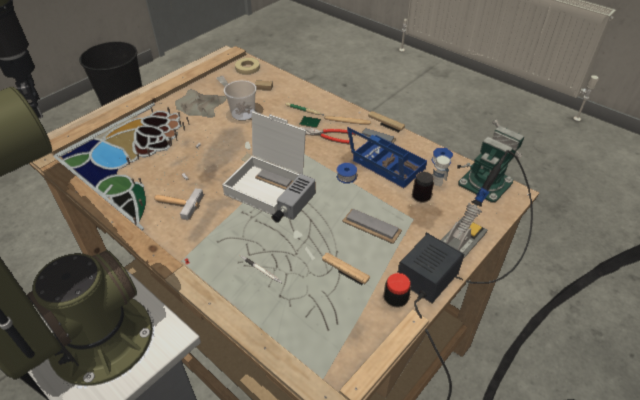

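View pics/side0.png

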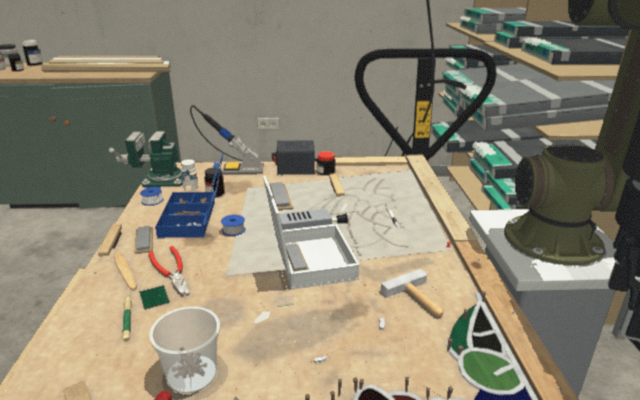

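The scene picture shows the box at about (270,185), its lid open to the rear, the housing at (295,195) and the knob at (278,215). The brush is at (345,267) and a larger look-alike stone lies loose at (372,225). The stone in the box is at about (275,178).

Run:
```python
from h import *
z=np.load('scene0.npz'); W=z['W'];p=z['p']
def reg(n,x0,x1,y0,y1,z0,z1):
    w=W[y0:y1,x0:x1].reshape(-1,3); w=w[(w[:,2]>z0)&(w[:,2]<z1)]
    r=cv2.minAreaRect(w[:,:2].astype(np.float32)); 
    print(n,len(w),'mean',w.mean(0).round(1),'rect',np.round(r[0],1),np.round(r[1],1),round(r[2],1), 'corners',cv2.boxPoints(r).round(0).tolist(),'zmed',np.median(w[:,2]).round(1))
reg('brush',315,375,248,288,15,40)
reg('housing',275,320,170,220,52,66)
reg('rim+',215,320,150,220,36,44)
reg('knob',268,288,205,225,22,52)
reg('lid',245,306,110,175,70,260)
reg('stoneInBox',250,300,165,195,10,26)
reg('table',300,310,290,300,-20,20)
reg('hammer',150,205,185,222,8,40)
for (u,v) in [(257,118),(303,133),(302,170),(347,172),(422,185),(398,290)]: print((u,v),W[v,u].round(1))
w=W[205:225,268:288].reshape(-1,3)
```

```text
brush 480 mean [ 498.3 -300.6   23. ] rect [ 499.9 -297.7] [ 28.  129.5] 4.8 corners [[480.0, -234.0], [491.0, -363.0], [519.0, -361.0], [508.0, -232.0]] zmed 23.4
housing 580 mean [595.8 -45.4  56.1] rect [586.1 -47.6] [183.5  56.6] 14.6 corners [[490.0, -43.0], [504.0, -98.0], [682.0, -52.0], [668.0, 3.0]] zmed 56.1
rim+ 413 mean [576.3  40.1  39.3] rect [568.3  40. ] [187.6 231.6] 10.9 corners [[454.0, 136.0], [498.0, -91.0], [682.0, -56.0], [638.0, 171.0]] zmed 39.0
knob 217 mean [517.1 -53.1  36.9] rect [513.4 -42.8] [52.6 57.2] 15.7 corners [[480.0, -22.0], [496.0, -77.0], [546.0, -63.0], [531.0, -8.0]] zmed 37.3
lid 1944 mean [663.5  82.6 130.5] rect [662.5  85.6] [ 28.6 180.7] 11.8 corners [[630.0, 171.0], [667.0, -6.0], [695.0, 0.0], [658.0, 177.0]] zmed 131.0
stoneInBox 431 mean [627.5  70.3  16.4] rect [629.5  79.1] [128.1 117.1] 55.6 corners [[545.0, 59.0], [642.0, -7.0], [714.0, 99.0], [617.0, 165.0]] zmed 16.1
table 100 mean [ 386.7 -266.6   -0.8] rect [ 387.  -266.3] [29.9 21.7] 42.1 corners [[369.0, -268.0], [383.0, -284.0], [405.0, -264.0], [391.0, -248.0]] zmed -0.8
hammer 479 mean [384.6 187.2  17.7] rect [368.5 191.2] [100.7 135.3] 51.9 corners [[284.0, 193.0], [391.0, 110.0], [453.0, 189.0], [346.0, 273.0]] zmed 18.2
(257, 118) [653.3 151.  170.5]
(303, 133) [684.4   4.4 173.2]
(302, 170) [671.2   0.7  51. ]
(347, 172) [767.2 -87.3  29.9]
(422, 185) [ 831.2 -297.    61.7]
(398, 290) [ 504.3 -447.8   60.6]
```

```bash
cat >> h.py <<'E'
def plan(x,y,z,yaw=None,cur=None):
    """per-row tool-axis shift in cm after an initial yaw turn"""
    s=sense(); M=rot(s['eef_rot']); p=np.array(s['tcp_pos'])
    y0=s['eef_rot'][2]
    if yaw is not None: M=rot([180,0,yaw]); print('turn about tool z',round(-((yaw-y0+180)%360-180),1))
    d=M.T@(np.array([x,y,z])-p)/10; n=int(np.ceil(max(abs(d).max()/4.1,np.linalg.norm(d)/4.1)))
    print('t',round(s['time_s'],2),'tcp',p.round(1),np.round(s['eef_rot'],2),'F',s['contact_force'].round(1),'gap',round(s['finger_gap'],1)); print('shift cm',d.round(2),'rows',n,'each',(d/max(n,1)).round(3))
E
python3 - <<'E'
from h import *
m=camera_model('wrist'); s=sense(); M=rot(s['eef_rot'])
print(m, 'tool frame offset',(M.T@(np.array(m['eye'])-s['tcp_pos'])).round(1)); print('view dir in tool',(M.T@rot(m['attitude'])@[0,0,-1]).round(3))
plan(480,30,330,-78)
E
```

```text
{'fx': 348.7778369778614, 'fy': 348.7778369778614, 'cx': 320.9486844450419, 'cy': 196.16769798715387, 'eye': array([301.98959196, 522.41791117, 371.63125189]), 'attitude': array([ -16.43485559,   -0.12326682, -113.2023527 ])} tool frame offset [  71.9    0.8 -141.2]
view dir in tool [-0.283  0.     0.959]
turn about tool z 54.8
t 0.1 tcp [236.1 551.3 230.4] [ 1.7991e+02 -1.0000e-02 -2.3190e+01] F [-0.3 -0.7 -0.5] gap 85.1
shift cm [ 56.06 -13.02  -9.96] rows 15 each [ 3.737 -0.868 -0.664]
```

Request:
servo_tool(
  commands=[
    [3.7, -0.85, -0.7, 0, 0, 0, 1],
    [3.7, -0.85, -0.7, 0, 0, 0, 1],
    [3.7, -0.85, -0.7, 0, 0, 0, 1],
    [3.7, -0.85, -0.7, 0, 0, 0, 1],
    [0, 0, 0, 0, 0, 6.85, 1],
    [0, 0, 0, 0, 0, 6.85, 1],
    [0, 0, 0, 0, 0, 6.85, 1],
    [0, 0, 0, 0, 0, 6.85, 1],
    [0, 0, 0, 0, 0, 6.85, 1],
    [0, 0, 0, 0, 0, 6.85, 1],
    [0, 0, 0, 0, 0, 6.85, 1],
    [0, 0, 0, 0, 0, 6.85, 1],
  ],
)

```text
time_s: 1.1
tcp_pos: [385.6, 524.4, 258.5]
eef_rot: [180.0, -0.1, -78.3]
contact_force: [0.1, -0.0, -1.5]
finger_gap: 85.5
```

```bash
python3 -c "
from h import *
plan(500,10,330,-78)"
```

```text
turn about tool z -0.3
t 1.1 tcp [385.6 524.4 258.5] [ 1.7995e+02 -5.0000e-02 -7.8330e+01] F [ 0.1 -0.  -1.5] gap 85.5
shift cm [52.69 -0.5  -7.15] rows 13 each [ 4.053 -0.038 -0.55 ]
```

Request:
servo_tool(
  commands=[
    [4.05, 0, -0.55, 0, 0, 0, 1],
    [4.05, 0, -0.55, 0, 0, 0, 1],
    [4.05, 0, -0.55, 0, 0, 0, 1],
    [4.05, 0, -0.55, 0, 0, 0, 1],
    [4.05, 0, -0.55, 0, 0, 0, 1],
    [4.05, 0, -0.55, 0, 0, 0, 1],
    [4.05, 0, -0.55, 0, 0, 0, 1],
    [4.05, 0, -0.55, 0, 0, 0, 1],
    [4.05, 0, -0.55, 0, 0, 0, 1],
    [4.05, 0, -0.55, 0, 0, 0, 1],
    [4.05, 0, -0.55, 0, 0, 0, 1],
    [4.05, 0, -0.55, 0, 0, 0, 1],
    [4.05, 0, -0.55, 0, 0, 0, 1],
    [0, 0, 0, 0, 0, 0, 1],
    [0, 0, 0, 0, 0, 0, 1],
  ],
)

```text
time_s: 2.35
tcp_pos: [495.4, 7.5, 330.7]
eef_rot: [180.0, -0.0, -78.2]
contact_force: [-0.6, 0.4, -1.0]
finger_gap: 85.4
```

Run:
```python
from h import *
p,d,m=shot('wrist','w1')
W=cloud(d,m); print(sense()['tcp_pos'])
# height map top view 300..800 x, -400..200 y
ok=(d>0)&(W[...,2]>3)&(W[...,2]<260)
pts=W[ok]
hm=np.zeros((600,500)); 
o=np.argsort(pts[:,2]); q=pts[o]
ix=(q[:,0]-350).astype(int); iy=(200-q[:,1]).astype(int)
k=(ix>=0)&(ix<500)&(iy>=0)&(iy<600); hm[iy[k],ix[k]]=q[k,2]
im=cv2.applyColorMap(np.clip(hm*2.5,0,255).astype(np.uint8),cv2.COLORMAP_JET)
cv2.imwrite('pics/hm1.png',np.hstack([cv2.resize(im,(333,400)),cv2.resize(p,(467,400)) if 0 else p[:,80:547]]))
```

```text
[495.2018182    8.83535077 330.35207361]
```

View pics/hm1.png

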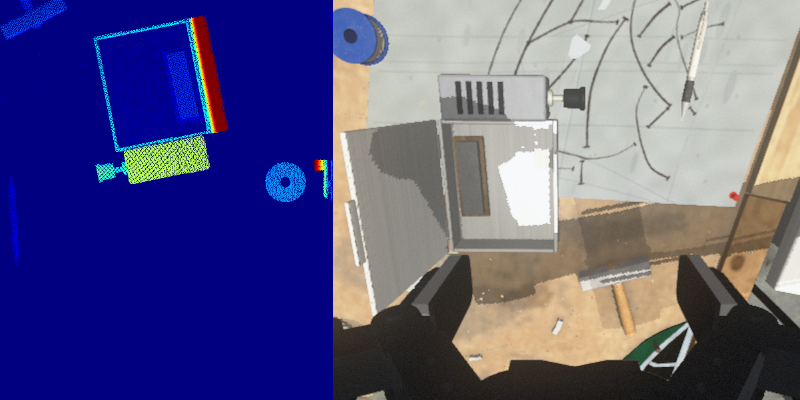

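The left half is a height map: the box rim is cyan, the housing yellow-green, the knob at (105,172) and the stone at (182,88) in the rear half. The right half is the wrist view: the stone is at (470,175) and the front half of the chamber is free.

Run:
```python
from h import *
W=np.load('w1.npz')['W'].reshape(-1,3)
def sel(x0,x1,y0,y1,z0,z1):
    return W[(W[:,0]>x0)&(W[:,0]<x1)&(W[:,1]>y0)&(W[:,1]<y1)&(W[:,2]>z0)&(W[:,2]<z1)]
def rr(n,w):
    r=cv2.minAreaRect(w[:,:2].astype(np.float32)); print(n,len(w),np.round(r[0],1),np.round(r[1],1),round(r[2],1),'z',np.percentile(w[:,2],[5,50,95]).round(1)); return r
h=rr('housing',sel(520,680,-85,15,54,63))
rm=sel(480,690,-30,180,36,45); r=rr('rim',rm)
rr('stone',sel(590,660,5,140,12,26))
rr('knob',sel(480,530,-80,-40,20,52))
k=sel(480,530,-80,-40,20,60)
print('knob top',k[:,2].max(), 'table',np.median(sel(400,450,-100,0,-15,10)[:,2]))
from scipy.optimize import minimize
def cost(q):
    c,s=np.cos(q[2]),np.sin(q[2]); dx,dy=rm[:,0]-q[0],rm[:,1]-q[1]
    a=c*dx+s*dy;b=-s*dx+c*dy
    # distance to rim centre-line rectangle (front, left, right walls)
    e=np.min([np.abs(a+70.5),np.abs(b-85.5),np.abs(b+85.5),np.abs(a-70.5)],0); return np.minimum(e,8).mean()
best=min((minimize(cost,[x,y,np.radians(yw)],method='Nelder-Mead') for x in(565,575,585) for y in (50,60,70) for yw in (10,13)),key=lambda r:r.fun)
q=best.x; print('box',q[:2].round(1),np.degrees(q[2]).round(2),best.fun)
c,s=np.cos(q[2]),np.sin(q[2]); T=np.array([[c,-s],[s,c]])
for n,P in dict(brush=(-30,0),lidbase=(73,0),knob=(-94,-114),hous=(0,-114)).items(): print(n,(T@P+q[:2]).round(1))
def inb(w): return (w[:,:2]-q[:2])@T
for n,w in (('stone',sel(590,650,15,130,15,26)),('knob',k),('housing',sel(520,680,-85,15,54,63)),('lid',sel(600,760,-40,200,60,230))):
    b=inb(w); print(n,'box frame lo/hi',np.percentile(b,[2,50,98],0).round(1).tolist(), 'zmax',w[:,2].max().round(1))
l=sel(600,760,-40,200,60,230); b=inb(l); f=np.polyfit(l[:,2],b[:,0],1); print('lid lean dx/dz',f, 'lid angle',90+np.degrees(np.arctan(f[0])))
```

```text
housing 4916 [609.5 -36.8] [144.5  63.7] 17.7 z [55.1 56.7 58.3]
rim 2134 [579.8  71.8] [148.1 178.1] 11.4 z [36.8 38.6 43.1]
stone 1943 [628.3  72.6] [ 40.7 129.5] 11.2 z [14.4 17.6 22.7]
knob 500 [512.9 -56.8] [33.7 26.6] 12.2 z [37.  44.4 48.2]
knob top 50.41220851514123 table -0.32368433198564617
box [579.4  72.3] 10.89 1.4978502048170277
brush [550.   66.6]
lidbase [651.1  86. ]
knob [508.7 -57.5]
hous [601.  -39.7]
stone box frame lo/hi [[30.6, -56.4], [45.4, -8.1], [67.7, 40.2]] zmax 26.0
knob box frame lo/hi [[-106.2, -125.5], [-93.3, -114.8], [-74.2, -103.2]] zmax 50.4
housing box frame lo/hi [[-58.9, -138.3], [0.2, -114.3], [59.6, -88.9]] zmax 62.9
lid box frame lo/hi [[76.2, -84.9], [87.5, -8.6], [97.0, 82.8]] zmax 193.4
lid lean dx/dz [ 0.15097167 66.25228978] lid angle 98.58520547660358
```

```bash
python3 -c "
from h import *
plan(500,-285,170,-85)"
```

```text
turn about tool z 6.9
t 2.4 tcp [495.2   8.8 330.4] [ 1.7996e+02  2.0000e-02 -7.8120e+01] F [ 0.  -0.8 -0.7] gap 85.3
shift cm [29.31  2.08 16.04] rows 9 each [3.257 0.231 1.782]
```

Request:
servo_tool(
  commands=[
    [0, 0, 0, 0, 0, 6.9, 1],
    [3.4, 0.2, 1.7, 0, 0, 0, 1],
    [3.4, 0.2, 1.7, 0, 0, 0, 1],
    [3.4, 0.2, 1.7, 0, 0, 0, 1],
    [3.4, 0.2, 1.7, 0, 0, 0, 1],
    [3.4, 0.2, 1.7, 0, 0, 0, 1],
    [3.4, 0.2, 1.7, 0, 0, 0, 1],
    [3.4, 0.2, 1.7, 0, 0, 0, 1],
    [3.0, 0.2, 1.7, 0, 0, 0, 1],
    [2.6, 0.2, 1.7, 0, 0, 0, 1],
    [0, 0, 0, 0, 0, 0, 1],
    [0, 0, 0, 0, 0, 0, 1],
    [0, 0, 0, 0, 0, 0, 1],
  ],
)

```text
time_s: 3.48
tcp_pos: [504.0, -283.8, 177.9]
eef_rot: [180.0, -0.0, -84.8]
contact_force: [0.1, 0.9, -0.3]
finger_gap: 85.4
```

Run:
```python
from h import *
p,d,m=shot('wrist','w2')
W=cloud(d,m)
ok=(d>0)&(W[...,2]>14)&(W[...,2]<36)&(abs(W[...,0]-500)<40)&(abs(W[...,1]+298)<85)
w=W[ok]; r=cv2.minAreaRect(w[:,:2].astype(np.float32)); print(len(w),r,'z',np.percentile(w[:,2],[5,50,95]),'y',np.percentile(w[:,1],[1,99]))
f=np.polyfit(w[:,1],w[:,0],1); print('axis yaw',-np.degrees(np.arctan(f[0])),'table',np.median(W[(d>0)&(abs(W[...,0]-450)<15)&(abs(W[...,1]+298)<40)][:,2]))
x,y=r[0]; plan(x,y,8,-90-np.degrees(np.arctan(f[0])) +0 if 0 else -90-np.degrees(np.arctan(f[0])))
```

```text
4044 ((502.6226806640625, -294.22332763671875), (23.96253776550293, 128.69967651367188), 5.246557712554932) z [22.33222019 24.48151897 25.73706039] y [-357.48458275 -232.60982281]
axis yaw 5.096610943353044 table 240.19050238891177
turn about tool z 0.1
t 3.53 tcp [ 504.3 -283.7  178.6] [-1.7994e+02 -3.0000e-02 -8.4780e+01] F [-0.4  0.3  0.2] gap 85.2
shift cm [ 1.04  0.26 17.06] rows 5 each [0.207 0.051 3.413]
```

View pics/w2.png

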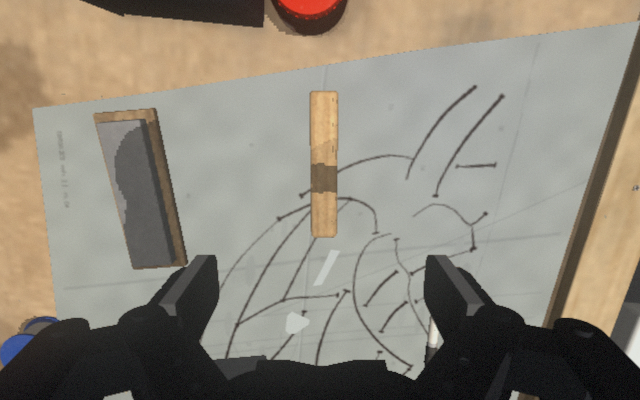

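The wrist view shows the brush at (323,165), upright in the picture between the fingers, with nothing near it. The red-lidded jar is well off at (308,10).

Request:
servo_tool(
  commands=[
    [0.21, 0.06, 3.5, 0, 0, 0, 1],
    [0.21, 0.06, 3.5, 0, 0, 0, 1],
    [0.21, 0.05, 3.5, 0, 0, 0, 1],
    [0.21, 0.05, 3.5, 0, 0, 0, 1],
    [0.21, 0.05, 2.0, 0, 0, 0, 1],
    [0, 0, 1.3, 0, 0, 0, 1],
    [0, 0, 0, 0, 0, 0, 0],
    [0, 0, 0, 0, 0, 0, 0],
    [0, 0, 0, 0, 0, 0, 0],
    [0, 0, 0, 0, 0, 0, 0],
    [0, 0, 0, 0, 0, 0, 0],
    [0, 0, 0, 0, 0, 0, 0],
    [0, 0, 0, 0, 0, 0, 0],
    [0, 0, 0, 0, 0, 0, 0],
  ],
)

```text
time_s: 4.7
tcp_pos: [502.9, -296.0, 6.8]
eef_rot: [-179.8, -0.1, -84.9]
contact_force: [-0.1, 1.5, 6.1]
finger_gap: 22.5
```

Request:
servo_tool(
  commands=[
    [0, 0, -2, 0, 0, 0, 0],
    [0, 0, -3.8, 0, 0, 0, 0],
    [0, 0, -3.8, 0, 0, 0, 0],
    [0, 0, -1.8, 0, 0, -3, 0],
    [0, 0, 0, 0, 0, -3, 0],
  ],
)

```text
time_s: 5.12
tcp_pos: [504.1, -296.9, 125.6]
eef_rot: [-179.5, -0.3, -78.8]
contact_force: [-0.3, -1.1, -0.4]
finger_gap: 22.6
```

```bash
python3 -c "
from h import *
plan(557.8,66,120,-79.1)"
```

```text
turn about tool z 0.3
t 5.12 tcp [ 504.1 -296.9  125.6] [-179.55   -0.32  -78.75] F [-0.3 -1.1 -0.4] gap 22.6
shift cm [-34.62 -12.14   0.56] rows 9 each [-3.847 -1.349  0.062]
```

Request:
servo_tool(
  commands=[
    [-2.5, -0.9, 0, 0, 0, 0, 0],
    [-3.6, -1.25, 0, 0, 0, 0, 0],
    [-3.6, -1.25, 0, 0, 0, 0, 0],
    [-3.6, -1.25, 0, 0, 0, 0, 0],
    [-3.6, -1.25, 0, 0, 0, 0, 0],
    [-3.6, -1.25, 0, 0, 0, 0, 0],
    [-3.6, -1.25, 0, 0, 0, 0, 0],
    [-3.6, -1.25, 0, 0, 0, 0, 0],
    [-3.6, -1.25, 0, 0, 0, 0, 0],
    [-2.5, -0.9, 0, 0, 0, 0, 0],
    [-0.8, -0.3, 0, 0, 0, 0, 0],
    [0, 0, 0, 0, 0, 0, 0],
    [0, 0, 0, 0, 0, 0, 0],
  ],
)

```text
time_s: 6.2
tcp_pos: [553.6, 67.1, 118.7]
eef_rot: [180.0, -0.0, -78.9]
contact_force: [0.0, -0.5, -0.7]
finger_gap: 23.0
```

```bash
python3 -c "
from h import *
plan(557.8,66,14,-79.1)
p,d,m=shot('wrist','w3')"
```

```text
turn about tool z 0.2
t 6.2 tcp [553.6  67.1 118.7] [ 1.7997e+02 -2.0000e-02 -7.8850e+01] F [ 0.  -0.5 -0.7] gap 23.0
shift cm [ 0.19 -0.39 10.47] rows 3 each [ 0.062 -0.13   3.489]
```

View pics/w3.png

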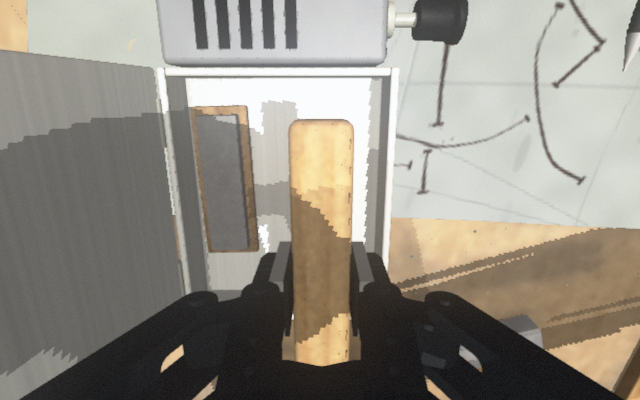

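The brush is held aligned at (320,240), between the stone at (225,180) and the front wall at (388,180).

Request:
servo_tool(
  commands=[
    [0.1, -0.1, 3.0, 0, 0, 0, 0],
    [0.05, -0.1, 3.0, 0, 0, 0, 0],
    [0.05, -0.1, 2.4, 0, 0, 0, 0],
    [0, 0, 1.2, 0, 0, 0, 0],
    [0, 0, 0.8, 0, 0, 0, 0],
    [0, 0, 0, 0, 0, 0, 0],
    [0, 0, 0, 0, 0, 0, 0],
  ],
)

```text
time_s: 6.83
tcp_pos: [557.8, 65.4, 16.0]
eef_rot: [-179.9, -0.0, -78.9]
contact_force: [0.3, -0.1, 0.4]
finger_gap: 22.9
```

Request:
servo_tool(
  commands=[
    [0, 0, 0.3, 0, 0, 0, 0],
    [0, 0, 0, 0, 0, 0, 0.45],
    [0, 0, 0, 0, 0, 0, 0.45],
    [0, 0, 0, 0, 0, 0, 0.45],
    [0, 0, 0, 0, 0, 0, 0.45],
    [0, 0, 0, 0, 0, 0, 0.45],
    [0, 0, -2, 0, 0, 0, 0.45],
    [0, 0, -3.8, 0, 0, 0, 0.45],
    [0, 0, -3.8, 0, 0, 0, 0.45],
    [0, 0, -3.8, 0, 0, 0, 1],
    [0, 0, -3.8, 0, 0, 0, 1],
    [0, 0, -3.8, 0, 0, 0, 1],
    [0, 0, -3.8, 0, 0, 0, 1],
    [0, 0, 0, 0, 0, 0, 1],
  ],
)

```text
time_s: 8.0
tcp_pos: [559.4, 65.4, 269.6]
eef_rot: [-179.2, -0.0, -78.9]
contact_force: [0.1, -0.6, 0.9]
finger_gap: 85.6
```

Run:
```python
from h import *
p,d,m=shot('wrist','w4'); W=cloud(d,m)
T=rot([0,0,10.9])[:2,:2]; b=(W[...,:2]-[579.4,72.3])@T; z=W[...,2]
k=(d>0)&(abs(b[...,0]+22)<30)&(abs(b[...,1])<80)&(z>22)&(z<70)
print('brush',np.percentile(b[k],[2,50,98],0).round(1),np.percentile(z[k],[5,50,95]).round(1))
k=(d>0)&(z>60)&(z<170)&(b[...,0]>72)&(b[...,0]<130)&(abs(b[...,1])<90)
if k.sum(): f=np.polyfit(z[k],b[...,0][k],1); print('lid',k.sum(),f,z[k].max())
print('lip x at z190', 73+150*np.tan(np.radians(8.6)))
q=T@[73-10,-0]+[579.4,72.3]
# straddle: TCP at box x ~ 66 , y 0
q=T@[72,0]+[579.4,72.3]; plan(q[0],q[1],250,-79.1)
```

```text
brush [[-33.6 -62.9]
 [-22.1  -5.7]
 [-10.6  60.1]] [27.2 29.5 30.9]
lid 11925 [ 0.14491558 66.88403895] 169.99693572345947
lip x at z190 95.6853671404929
turn about tool z 0.2
t 8.05 tcp [558.7  65.9 265.4] [-1.7948e+02  4.0000e-02 -7.8900e+01] F [ 0.3 -0.  -1. ] gap 85.4
shift cm [-0.24 -9.36  1.54] rows 3 each [-0.078 -3.119  0.513]
```

Request:
servo_tool(
  commands=[
    [-0.1, -3.3, 0, 0, 0, 0, 1],
    [-0.1, -3.3, 0, 0, 0, 0, 1],
    [0, -3.3, 0, 0, 0, 0, 1],
    [0, 0, 2, 0, 0, 0, 1],
    [0, 0, 3, 0, 0, 0, 1],
    [0, 0, 3, 0, 0, 0, 1],
    [0, 0, 2.3, 0, 0, 0, 1],
    [0, 0, 1.5, 0, 0, 0, 1],
    [0, 0, 0, 0, 0, 0, 1],
    [0, 0, 0, 0, 0, 0, 1],
  ],
)

```text
time_s: 8.88
tcp_pos: [653.3, 86.5, 140.5]
eef_rot: [179.8, -0.1, -78.9]
contact_force: [0.6, -0.3, 1.4]
finger_gap: 85.6
```

Request:
servo_tool(
  commands=[
    [0, 1.0, -0.2, 0, 0, 0, 1],
    [0, 1.0, -0.2, 0, 0, 0, 1],
    [0, 1.2, -0.1, 0, 0, 0, 1],
    [0, 1.2, 0, 0, 0, 0, 1],
    [0, 1.5, 0.2, 0, 0, 0, 1],
    [0, 1.5, 0.3, 0, 0, 0, 1],
    [0, 1.5, 0.4, 0, 0, 0, 1],
    [0, 1.5, 0.5, 0, 0, 0, 1],
    [0, 1.0, 0.6, 0, 0, 0, 1],
    [0, 0.8, 0.6, 0, 0, 0, 1],
    [0, 0.8, 0.7, 0, 0, 0, 1],
    [0, 0, 0, 0, 0, 0, 1],
  ],
)

```text
time_s: 9.88
tcp_pos: [526.0, 61.8, 115.1]
eef_rot: [-179.9, 0.0, -78.9]
contact_force: [0.5, -0.2, -0.3]
finger_gap: 85.7
```

Run:
```python
from h import *
s=sense(); T=rot([0,0,10.9])[:2,:2]; print((np.array(s['tcp_pos'])[:2]-[579.4,72.3])@T, s['tcp_pos'],s['contact_force'])
p,d,m=shot('side','s5'); q=p[100:350,200:500]; cv2.imwrite('pics/s5c.png',cv2.resize(q,None,fx=2,fy=2))
```

```text
[-54.44764634  -0.18513126] [525.96966677  61.82240695 115.0909828 ] [ 0.470894   -0.19158914 -0.32231198]
```

View pics/s5c.png

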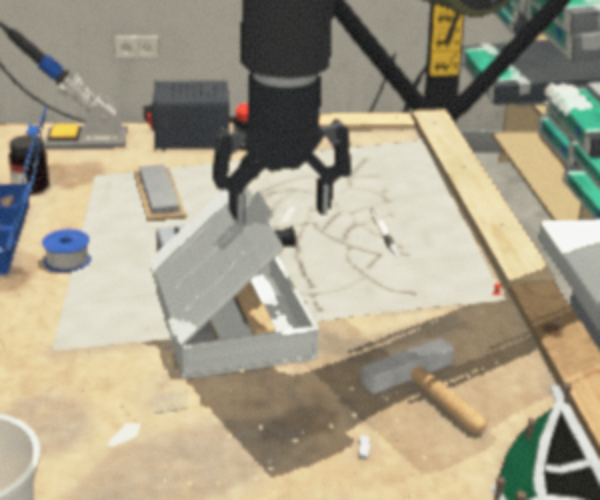

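The side view shows the lid about half down, under the rear finger at (240,210), with the brush and stone lying below it.

Request:
servo_tool(
  commands=[
    [0, 0.7, 1.0, 0, 0, 0, 1],
    [0, 0.7, 1.2, 0, 0, 0, 1],
    [0, 0.6, 1.3, 0, 0, 0, 1],
    [0, 0.5, 1.3, 0, 0, 0, 1],
    [0, 0.4, 1.2, 0, 0, 0, 1],
    [0, 0.2, 1.0, 0, 0, 0, 1],
    [0, 0.1, 0.8, 0, 0, 0, 1],
    [0, 0, 0.4, 0, 0, 0, 1],
    [0, 0, 0, 0, 0, 0, 1],
  ],
)

```text
time_s: 10.68
tcp_pos: [495.7, 55.8, 33.0]
eef_rot: [-179.9, -0.0, -78.9]
contact_force: [-0.2, -0.7, 0.5]
finger_gap: 85.2
```

Request:
servo_tool(
  commands=[
    [0, 0, 0.4, 0, 0, 0, 1],
    [0, 0, 0.3, 0, 0, 0, 1],
    [0, 0, 0, 0, 0, 0, 1],
  ],
)

```text
time_s: 10.93
tcp_pos: [496.3, 55.7, 32.1]
eef_rot: [-179.8, -0.1, -78.8]
contact_force: [-28.7, -0.1, 39.6]
finger_gap: 85.7
```

Request:
servo_tool(
  commands=[
    [0, 0, -2, 0, 0, 0, 1],
    [0, 0, -4, 0, 0, 0, 1],
    [0, 0, -4, 0, 0, 0, 1],
    [0, 0, -2, 0, 0, -6.9, 0.6],
    [0, 0, 0, 0, 0, -6.9, 0.6],
    [0, 0, 0, 0, 0, -6.9, 0.6],
    [0, 0, 0, 0, 0, -6.9, 0.6],
    [0, 0, 0, 0, 0, -6.9, 0.6],
    [0, 0, 0, 0, 0, -6.9, 0.6],
    [0, 0, 0, 0, 0, -6.9, 0.6],
    [0, 0, 0, 0, 0, -6.9, 0.6],
    [0, 0, 0, 0, 0, -6.9, 0.6],
    [0, 0, 0, 0, 0, -6.9, 0.6],
    [0, 0, 0, 0, 0, -6.9, 0.6],
    [0, 0, 0, 0, 0, -6.9, 0.6],
    [0, 0, 0, 0, 0, -6.9, 0.6],
    [0, 0, 0, 0, 0, 0, 0.6],
  ],
)

```text
time_s: 12.35
tcp_pos: [495.3, 55.7, 145.1]
eef_rot: [180.0, -0.0, 11.1]
contact_force: [-0.5, -0.4, 0.4]
finger_gap: 50.9
```

Run:
```python
from h import *
p,d,m=shot('wrist','w6'); W=cloud(d,m)
T=rot([0,0,10.9])[:2,:2]; b=(W[...,:2]-[579.4,72.3])@T; z=W[...,2]
def st(n,k): print(n,k.sum(), np.percentile(np.c_[b[k],z[k]],[2,50,98],0).round(1).tolist() if k.sum() else '')
st('knob',(d>0)&(b[...,0]>-125)&(b[...,0]<-78)&(abs(b[...,1]+114)<25)&(z>30)&(z<60))
st('lid',(d>0)&(abs(b[...,0])<85)&(abs(b[...,1])<84)&(z>30)&(z<90))
plan(511.6,-56.8,120,10.9)
```

```text
knob 1337 [[-106.4, -123.5, 32.2], [-93.6, -110.4, 44.1], [-80.0, -101.5, 48.5]]
lid 46606 [[-74.6, -80.6, 43.2], [-11.4, 0.3, 44.8], [39.4, 80.6, 46.4]]
turn about tool z -0.2
t 12.4 tcp [495.2  55.7 145. ] [ 1.7999e+02 -1.0000e-02  1.0670e+01] F [-0.7  0.5  0.7] gap 51.3
shift cm [-0.52 11.35  2.5 ] rows 3 each [-0.173  3.785  0.834]
```

View pics/w6.png

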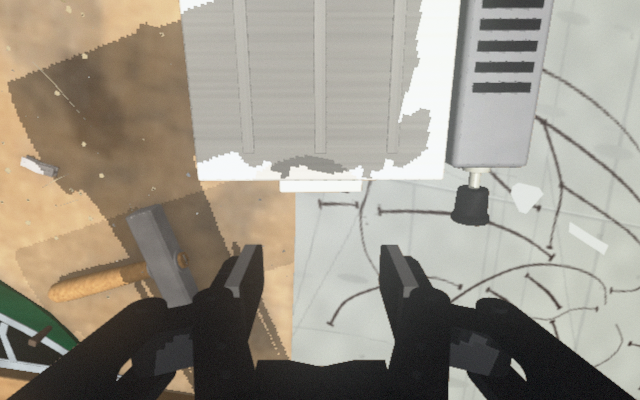

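The lid is flat on the box, the finger lip at (320,185), and the knob is at (470,205).

Request:
servo_tool(
  commands=[
    [-0.2, 3.8, 0, 0, 0, 0, 0.6],
    [-0.2, 3.8, 0, 0, 0, 0, 0.6],
    [-0.1, 3.75, 0, 0, 0, 0, 0.6],
    [0, 0, 2, 0, 0, 0, 0.6],
    [0, 0, 2, 0, 0, 0, 0.6],
    [0, 0, 0, 0, 0, 0, 0.6],
    [0, 0, 0, 0, 0, 0, 0.6],
  ],
)

```text
time_s: 12.98
tcp_pos: [510.8, -57.1, 104.3]
eef_rot: [180.0, 0.1, 10.6]
contact_force: [-0.1, -0.8, 1.5]
finger_gap: 51.0
```

```bash
python3 -c "
from h import *
plan(511.6,-56.8,17,10.9)"
```

```text
turn about tool z -0.3
t 12.98 tcp [510.8 -57.1 104.3] [1.7997e+02 1.3000e-01 1.0650e+01] F [-0.1 -0.8  1.5] gap 51.0
shift cm [ 0.08 -0.02  8.73] rows 3 each [ 0.027 -0.006  2.909]
```

Request:
servo_tool(
  commands=[
    [0.1, 0, 2.5, 0, 0, 0, 0.6],
    [0, 0, 2.5, 0, 0, 0, 0.6],
    [0, 0, 2.2, 0, 0, 0, 0.6],
    [0, 0, 1.5, 0, 0, 0, 0.6],
    [0, 0, 0, 0, 0, 0, 0.6],
    [0, 0, 0, 0, 0, 0, 0],
    [0, 0, 0, 0, 0, 0, 0],
    [0, 0, 0, 0, 0, 0, 0],
    [0, 0, 0, 0, 0, 0, 0],
    [0, 0, 0, 0, 0, 0, 0],
    [0, 0, 0, 0, 0, 0, 0],
    [0, 0, 0, 0, 0, 0, 0],
  ],
)

```text
time_s: 13.98
tcp_pos: [513.8, -56.5, 20.5]
eef_rot: [180.0, -0.2, 10.8]
contact_force: [-1.5, 1.5, 6.6]
finger_gap: 21.3
```

Request:
servo_tool(
  commands=[
    [-0.3, 0, 0, 0, 0, 0, 0],
    [-0.4, 0, 0, 0, 0, 0, 0],
    [-0.4, 0, 0, 0, 0, 0, 0],
    [-0.4, 0, 0, 0, 0, 0, 0],
    [-0.4, 0, 0, 0, 0, 0, 0],
    [-0.3, 0, 0, 0, 0, 0, 0],
    [-0.3, 0, 0, 0, 0, 0, 0],
    [0, 0, 0, 0, 0, 0, 0],
    [0, 0, 0, 0, 0, 0, 0],
    [0, 0, 0, 0, 0, 0, 0],
  ],
)

```text
time_s: 14.82
tcp_pos: [489.0, -61.4, 20.4]
eef_rot: [179.9, -0.2, 10.8]
contact_force: [-0.1, 0.1, 9.7]
finger_gap: 21.2
```

Request:
servo_tool(
  commands=[
    [0, 0, 0, 0, 0, 0, 0.6],
    [0, 0, 0, 0, 0, 0, 0.6],
    [0, 0, 0, 0, 0, 0, 0.6],
    [0, 0, 0, 0, 0, 0, 0.6],
    [0, 0, 0, 0, 0, 0, 0.6],
    [0, 0, -2, 0, 0, 0, 0.6],
    [0, 0, -3.5, 0, 0, 0, 0.6],
    [0, 0, -4, 0, 0, 0, 0.6],
    [-2, 0, -4, 0, 0, 0, 0.6],
    [-3, 0, -2, 0, 0, 0, 0.6],
    [-2, 0, 0, 0, 0, 0, 0.6],
    [0, 0, 0, 0, 0, 0, 0.6],
    [0, 0, 0, 0, 0, 0, 0.6],
  ],
)

```text
time_s: 15.9
tcp_pos: [420.1, -74.1, 170.6]
eef_rot: [-180.0, -0.1, 10.8]
contact_force: [-0.8, -0.5, -1.3]
finger_gap: 51.3
```

Run:
```python
from h import *
print(sense()['tcp_pos'])
p,d,m=shot('wrist','w7'); W=cloud(d,m)
T=rot([0,0,10.9])[:2,:2]; b=(W[...,:2]-[579.4,72.3])@T; z=W[...,2]
def st(n,k): print(n,k.sum(), np.percentile(np.c_[b[k],z[k]],[2,50,98],0).round(1).tolist() if k.sum() else '')
st('knob',(d>0)&(b[...,0]>-160)&(b[...,0]<-78)&(abs(b[...,1]+114)<25)&(z>42)&(z<60))
st('lid',(d>0)&(abs(b[...,0])<85)&(abs(b[...,1])<84)&(z>30)&(z<90))
k=(d>0)&(abs(b[...,0])<70)&(abs(b[...,1])<84)&(z>30)&(z<90); A=np.c_[b[k][:,0],np.ones(k.sum())]; print('lid slope rad',np.linalg.lstsq(A,z[k],rcond=None)[0])
p2,_,_=shot('scene','sc7')
cv2.imwrite('pics/f7.png',np.hstack([p[:,100:500],cv2.resize(p2[90:290,150:350],(400,400))]))
```

```text
[420.06895901 -74.11239414 170.60882703]
knob 889 [[-132.3, -124.2, 42.2], [-120.9, -114.5, 45.3], [-107.4, -104.7, 48.6]]
lid 10682 [[-81.9, -80.2, 37.0], [-64.4, 0.2, 44.5], [-51.2, 80.4, 46.2]]
lid slope rad [1.13251954e-03 4.47253504e+01]
```

View pics/f7.png

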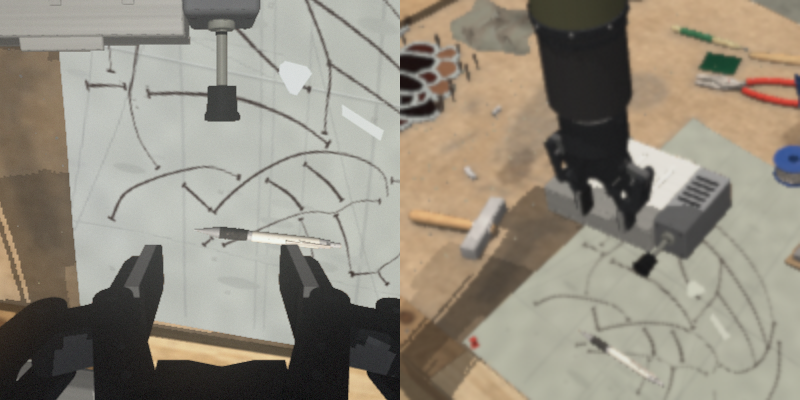

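The knob is at (222,103) with the rod showing. It has shifted from about -93 to -120 mm in the box frame, which is the middle click. The lid is flat and the arm is clear of everything.

```bash
python3 -c "
from h import *
print(job_done())"
```

```text
the job is handed in; nothing more can be done
None
```

I laid the brush in the drying box in front of the stone, shut the lid, pulled the vent rod to its middle click, and handed the job in at about 16 s of the 61 s allowed.

What the last checks showed:
- **Brush:** it was at about x -22, y -2 mm in the box frame, with its top about 30 mm above the bench, so it lies on the chamber floor. I measured this before shutting the lid.
- **Stone:** it was still lying in the rear half when I last saw it, with the lid half down.
- **Lid:** the depth picture shows it flat at about 45 mm high, with a slope of about 0.001 rad near the front, the part in view.
- **Vent rod:** the knob moved about 25 to 26.5 mm out (25 mm by the arm, 26.5 mm by the camera), inside the 21 to 29 mm allowed. I did not pick out the black ring by eye.
- **Neighbours:** the arm did not go near the hammer, jar or reel, and none looked moved in the pictures. I did not measure their positions again.
- **Force:** pressing the lid home took about 40 N upward and 29 N sideways at the wrist, through the fingertip. That was a harder push than needed, but well under the 120 N wrist limit.

No check failed or disagreed.

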